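Clamp a specimen jar with a ball-knob cam clamp

TASK

Stand the glass specimen jar upright on the base of the cam clamp, between the plastic jaw and the V block, and let go of it. Then turn the smooth ball knob clockwise (seen from above), gripping it across its widest part so that it does not slip, until the sprung jaw holds the jar against the V block with about 10 N; feel for it, since over 16 N the glass cracks. Leave the jar clamped, let go of the knob, and leave the other things where they stand.

Things in the scene. Friction and masses are not known exactly. Their poses are not given: they have to be found in the camera images.
- jar_center (a point): Centre (half-way up) of the loose glass specimen jar with a black screw cap, 56 mm in diameter, 72 mm tall with its cap (the cap, 54 mm across, is the top 14 mm), 0.11 kg nominal. It starts upright on the bench, its centre 36 mm above it; standing on the clamp's base, 44 mm. z axis up.
- clamp: Fixed cam clamp; origin on the bench under it, z up, +y the clamping direction from the grey housing to the grey V block. Base plate 92 mm wide, y -125 to +145 mm, top 8 mm above the bench. Housing 62 x 66 mm round y = -65 mm, top 46 mm up. V block: 90 degree V open to -y, 74 mm wide, top 34 mm up. It is set in slots, differently each time, and NOT tracked. Jaw and V work on the line x = 0.
- nest (a point): Set-down point of the jar on the base, 8 mm above the bench, at x = 0, y = +45 mm of the clamp. A jar with its axis here touches neither the V nor the fully open jaw (6 mm to spare; 3.7 mm at knob 0.25 rad). The axis of a jar seated in the V lies somewhere 4 to 12 mm beyond it in the clamp's +y. The jaw slides the jar along the base into the V, which centres it.
- push_bar: Steel push bar on the clamp's y line, moved by the cam; origin at its front end, 23 mm up. It carries a black plastic jaw (36 x 22 mm, face 17 mm ahead of the origin) on a sprung plunger, preload 5 N, 2.5 N/mm: the clamping force steps from 0 to 5 N as the jar is trapped between jaw and V, then grows by about 22 N per radian of the spindle (10 N at 0.22 rad past that point, 16 N at 0.49).
- ball (a point): Centre of the smooth black ball knob, 40 mm in diameter, 80 mm up, at y = -65 mm of the clamp. Spindle vertical; disc below, 32 mm, top 50 mm up. Polished: friction with a finger pad about 0.45 (0.3 to 0.6): slips when gripped above its widest part (this height) or gently; grip with 30 to 40 N. It drives the spindle through a torsion spring (1.5 N m/rad), so leads it by 0.1 to 0.2 rad under load.
- spindle (a joint): Angle of the cam spindle (the pointer disc), rad, 0 (jaw fully open) to 2.75, growing clockwise from above; starts at 0 to 0.25. The jaw advances 9 mm per radian; the jar is trapped somewhere from about 1.1 to 2.1. Stays where left. Turning it takes a steady 0.15 N m plus 0.009 N m per newton of clamping: +0.045 N m as the jar is trapped, +0.09 in all at 10 N, +0.144 at 16 N.
- can: Bystander: small black screw can with a white cap, 35 mm in diameter, 52 mm tall; origin under its centre. Loose.
- oil: Bystander: small bottle with a black dropper cap, 29 mm wide, 60 mm tall; origin under its centre. Loose.
- dish: Bystander: clear petri dish, 70 mm in diameter, 15 mm tall; origin under its centre. Loose.

How it is judged:
On the way, in this order (a step that is already met when the one before it is completed fails the run):
1. the jar stands upright on the clamp's base between jaw and V block, let go, not yet clamped (x of jar_center in the frame of clamp between -0.012 and 0.012 m and y of jar_center in the frame of clamp between 0.035 and 0.062 m and height (world z) of jar_center between 0.04 and 0.048 m and angle between jar_center's own z axis and vertical below 0.1 rad and contact force between the fingers and jar below 0.1 N and contact force between push_bar and anything else below 4 N), for 0.2 s.
2. the jaw holds the jar with at least 6.5 N (contact force between push_bar and jar above 6.5 N), for 0.1 s.
At the end, for the whole second after the job is handed in: The jar stands on the clamp's base, upright within 0.1 rad and within 5 mm of the clamping line, at rest, held between jaw and V block with a jaw force of 6.5 to 16 N, the robot clear of everything (contact force between push_bar and jar between 6.5 and 16 N and x of jar_center in the frame of clamp between -0.005 and 0.005 m and height (world z) of jar_center between 0.04 and 0.048 m and angle between jar_center's own z axis and vertical below 0.1 rad and linear speed of jar below 0.01 m/s); the robot touches nothing.
It fails at once if the jaw presses on anything with more than 16 N (contact force between push_bar and anything else above 16 N).
It fails at once if the can, the bottle or the dish is moved by more than 20 mm (distance of any of can, oil, dish from where it was at the start of the episode above 0.02 m).
It also fails if it takes over 72 s, if anything falls off the work surface, if the arm or the gripper's body presses on something with over 40 N, if the wrist force passes 120 N, or if a joint passes its speed limit or range.

ROBOT

A 7-joint arm with a two-finger parallel gripper is mounted at the origin on the work surface; the furniture and walls round the work are solid. World frame = base frame: x ahead of the robot, y to its left, z up, the work surface at z = 0. Lengths are in m, angles in rad, forces in N, time in s.
With the tool pointing down it reaches from about 0.4 to 0.85 m from the base axis. Payload 10.4 kg.
Tool frame: the origin (TCP) lies where the fingers leave the gripper's body, on its centre line; the fingertips stand 73 mm ahead of it and the grasp point (between the pads) lies 54 mm ahead of it; z points along the fingers, y is the direction in which the jaws open and shut (so a half turn about z gives the same grasp; the last joint's range is limited). The gripper opens to 85 mm and grips with 20 to 120 N. Pads are 22 mm wide; open, the fingers measure 114 mm over their backs; the gripper's body (76 mm by 85 mm) begins 54 mm behind the grasp point. The pads swing forward as they close: fully open they stand 13 mm farther back than shut.
Start: joints at [-1.277, 0.332, -0.065, 1.46, 0.022, 1.35, -0.088], TCP at [0.195, 0.594, 0.304] pointing down, gripper open.
Joint ranges: [-2.6, 2.6], [-0.5, 2.12], [-1.47, 1.34], [0.16, 2.42], [-1.27, 4.41], [0.06, 2.06], [-2.6, 2.6]. Speed limits (rad/s): [2.22, 2.22, 2.79, 2.79, 3.14, 3.14, 3.14].

INTERFACE

Orientations are given as a unit quaternion [x, y, z, w].
In Python, from workcell import get_obs, camera, camera_model, hand_in gives the robot as it stands.
- The arm moves only by the shell command python3 -m crank 'ROWS' [FORCE]. ROWS is text: rows parted by semicolons, each of 7 numbers parted by spaces: the shift along the tool's x, y, z in units of 40 mm (1.0 is 40 mm), then the turn, a rotation vector about the tool's x, y, z in units of 8 degrees (1.0 is 8 degrees), then the finger opening in mm, from 0 to 85.4. In form: x y z ax ay az jaw; .... A call has exactly 10 rows; each row shifts and turns the pose as measured when the row begins, along the tool's axes as they then stand; what a row does not reach is not made up. A row lasts 1/10 s, in which the tool goes at most 50 mm and 8.59 degrees, less where a joint would pass 70% of its speed; a pose out of reach is approached as far as the arm can. A call is refused whole if a number of a shift passes 1 or a number of a turn 1, either way. A call with a gripper value outside its range is refused whole. The fingers move at their own pace and stop on an object; FORCE is the grip in N (left out, the last holds). Time passes only in rows, so rows that do not move let the fingers close, or fill a call up. It gives the time, the measured TCP pose, the force and the opening at its end, in the units of the state.
- get_obs(): the state, without advancing time (a new reading comes with each control period).
- camera(name): name is "side" or "top" or "wrist"; returns (picture, depth): 420x560x3 uint8, red, green, blue; 420x560 float32, m along the optical axis (not along the pixel's ray), 0 where there is no reading.
- camera_model(name): a dict with "fx", "fy", "cx", "cy" (pixels), "distortion" ([k1, k2, p1, p2, k3] as OpenCV has them; the pictures are not rectified), "position" and "rotation" of the camera in the world; the wrist camera has in their place "hand_eye" (4x4, takes a point from camera to tool coordinates, whose origin is the TCP and whose axes are the flange's). Camera axes: x right, y up, looking along -z (the intrinsics and any distortion apply to the point x, -y, -z); pixel columns grow to the right and rows downward; lengths in m; the calibration is good to about 2 mm. A picture is of the moment at which its call begins: read the wrist's pose just before it. camera_model takes no time and is no camera call.
- hand_in(): hands the job in, once; it reports no verdict.
The state is a dict: "clock": time; "joint_pos": joint angles; "joint_velocities": joint speeds; "tau": joint torques, N m; "position": TCP position; "ee_rot": TCP orientation; "ft_force": force on the tool from outside, world axes, zero at the start; "torque": the same for the moment, N m; "grip_width": opening from 0.0 (shut) to 1.0 (fully open).
Only numpy, scipy, OpenCV 4.12 (cv2) and the standard library are available. Lean on these libraries where they do the work, as an engineer would, in place of code of your own. Each camera call takes 0.05 s, during which the arm holds its last target.

## Working session

There is one attempt and no reset: what is moved stays moved. The work goes in short steps, Python scripts to look and compute and a shell command to move; the robot and the scene stay as the last step left them, time stands still between calls to the robot, and variables do not carry over. Pictures are saved under pics/ and viewed, and the job is handed in when it is done.

```bash
mkdir -p pics; ls; python3 - <<'E'
from workcell import *
import cv2
print(get_obs())
for n in ["side","top"]:
    im,d=camera(n); cv2.imwrite(f"pics/{n}0.png",im[:,:,::-1]); print(n,camera_model(n), (d>0).mean())
    import numpy as np; np.savez(f"{n}0.npz",im=im,d=d)
o=get_obs()
im,d=camera("wrist"); cv2.imwrite("pics/wrist0.png",im[:,:,::-1]); np.savez("wrist0.npz",im=im,d=d)
print(camera_model("wrist"))
E
```

```text
pics
{'clock': 0.0, 'joint_pos': array([-1.27654937,  0.3328698 , -0.06470677,  1.46096809,  0.02158708,
        1.34993824, -0.08850676]), 'joint_velocities': array([-0.00028397,  0.00038087, -0.00013272,  0.00183862, -0.00179031,
        0.00070905, -0.00133397]), 'tau': array([-5.52236779e-04, -6.25460029e+01,  4.85985330e-02, -3.91595829e+01,
        1.60948624e-02,  1.00940405e-02, -1.72920590e-06]), 'position': array([0.19463618, 0.5936117 , 0.3031044 ]), 'ee_rot': array([ 1.57752516e-01,  9.87478400e-01, -7.38863300e-04, -8.91249482e-05]), 'ft_force': array([0.07159941, 0.53931978, 0.17715577]), 'torque': array([ 0.00694119,  0.0123883 , -0.00912563]), 'grip_width': 1.0016623737288357}
side {'fx': 533.4736694469506, 'fy': 533.4736694469506, 'cx': 278.391378788565, 'cy': 200.73893122791534, 'distortion': array([-0.15903419,  0.        ,  0.        ,  0.        ,  0.        ]), 'position': array([0.56268746, 1.03694499, 0.74706325]), 'rotation': array([-0.00144989,  0.47048068,  0.88224859,  0.01683022])} 0.9961819727891157
top {'fx': 385.3448539139221, 'fy': 385.3448539139221, 'cx': 278.52821931993094, 'cy': 202.96222466082656, 'distortion': array([-0.03468708,  0.        ,  0.        ,  0.        ,  0.        ]), 'position': array([0.39861733, 0.0469978 , 0.9112459 ]), 'rotation': array([-0.05233462,  0.05331848,  0.71224997, -0.69793854])} 0.9959438775510204
{'fx': 290.4779743481967, 'fy': 290.4779743481967, 'cx': 281.6309402352137, 'cy': 212.37495297339814, 'distortion': array([-0.02594549,  0.        ,  0.        ,  0.        ,  0.        ]), 'hand_eye': array([[-4.06976744e-04,  9.46766173e-01,  3.21921804e-01,
         8.29196965e-02],
       [ 9.99999916e-01,  3.72366184e-04,  1.69087654e-04,
        -1.60612188e-03],
       [ 4.02136774e-05,  3.21921846e-01, -9.46766245e-01,
        -6.95049701e-02],
       [ 0.00000000e+00,  0.00000000e+00,  0.00000000e+00,
         1.00000000e+00]])}
```

View pics/side0.png

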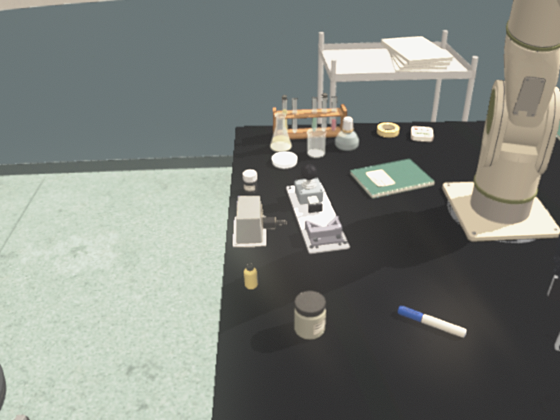

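View pics/top0.png

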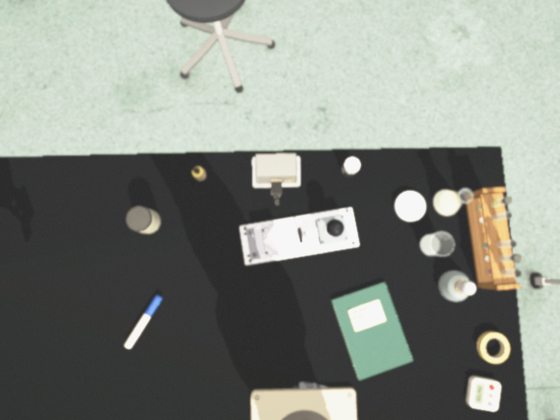

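View pics/wrist0.png

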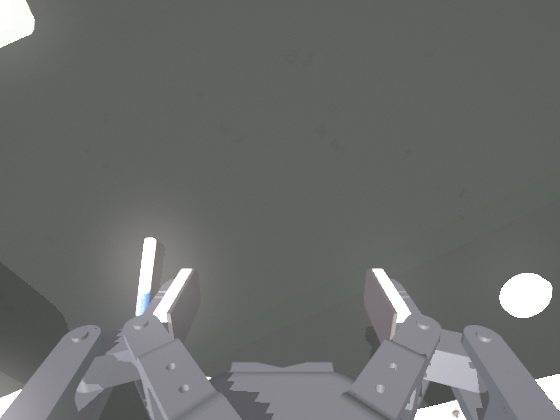

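The top view shows the jar cap at about (142,218), the ball at (335,228), and the V block at (255,243) at the left end of the clamp. The oil is at (199,173), the can at (352,165) and the dish at (410,206). The side view shows the same layout. Next I'll measure positions.

```bash
cat > h.py <<'E'
import numpy as np, cv2
from scipy.spatial.transform import Rotation as R
from workcell import *
def pose(name,obs=None):
    m=camera_model(name)
    if name=="wrist":
        T=np.array(m["hand_eye"]); o=obs or get_obs()
        Rt=R.from_quat(o["ee_rot"]).as_matrix()
        return m,Rt@T[:3,:3],Rt@T[:3,3]+o["position"]
    return m,R.from_quat(m["rotation"]).as_matrix(),np.array(m["position"])
def rays(name,uv,obs=None):
    m,Rm,p=pose(name,obs)
    K=np.array([[m["fx"],0,m["cx"]],[0,m["fy"],m["cy"]],[0,0,1]])
    n=cv2.undistortPoints(np.array(uv,float).reshape(-1,1,2),K,np.array(m["distortion"])).reshape(-1,2)
    d=np.c_[n[:,0],-n[:,1],-np.ones(len(n))]
    return p,d@Rm.T
def onz(name,uv,z,obs=None):
    p,d=rays(name,uv,obs); t=(z-p[2])/d[:,2]; return p+d*t[:,None]
def dep(name,uv,d,obs=None):
    p,r=rays(name,uv,obs); uv=np.array(uv).reshape(-1,2).astype(int); return p+r*d[uv[:,1],uv[:,0]][:,None]
def cloud(name,d,obs=None):
    vv,uu=np.mgrid[0:420,0:560]; uv=np.c_[uu.ravel(),vv.ravel()]
    return dep(name,uv,d,obs).reshape(420,560,3)
E
python3 - <<'E'
from h import *
for n in ["top","side"]:
    z=np.load(f"{n}0.npz"); im,d=z["im"],z["d"]; P=cloud(n,d)
    print(n,"bench z",np.median(P[300:330,200:300,2]) if n=="top" else np.median(P[350:400,380:500,2]))
    np.save(n+"P.npy",P)
    # objects above bench within area
    a=(P[...,0]>.25)&(P[...,0]<.75)&(P[...,1]>-.45)&(P[...,1]<.5)&(P[...,2]>.006)&(P[...,2]<.15)
    k,l,s,c=cv2.connectedComponentsWithStats(a.astype(np.uint8))
    for i in range(1,k):
        if s[i,4]>40:
            q=P[l==i]; print(s[i],q.min(0).round(3),q.max(0).round(3))
    cv2.imwrite(f"pics/{n}_zoom.png",cv2.resize(im[140:280,110:370] if n=="top" else im[110:345,200:400],None,fx=3 if n=="top" else 2.5,fy=3 if n=="top" else 2.5,interpolation=cv2.INTER_CUBIC)[:,:,::-1])
E
```

```text
top bench z 7.740616360485397e-05
[ 254  153   45   52 1378] [ 0.53  -0.005  0.006] [0.646 0.101 0.074]
[342 158  18  18 241] [ 0.596 -0.143  0.008] [ 0.629 -0.108  0.057]
[192 167  14  14 133] [0.593 0.219 0.008] [0.618 0.244 0.063]
[ 433  187   88  103 4282] [ 0.328 -0.45   0.006] [ 0.557 -0.324  0.134]
[395 192  30  29 670] [ 0.487 -0.3    0.006] [ 0.554 -0.232  0.021]
[126 206  34  27 701] [0.47  0.326 0.006] [0.525 0.383 0.076]
[ 240  207  119   58 4217] [ 0.393 -0.14   0.006] [0.521 0.136 0.103]
[420 231  35  25 565] [ 0.403 -0.339  0.006] [ 0.456 -0.284  0.073]
[439 271  37  31 806] [ 0.299 -0.386  0.006] [ 0.367 -0.321  0.094]
[ 332  282   68   45 2020] [ 0.25  -0.224  0.006] [ 0.346 -0.073  0.017]
[134 295  28  36 290] [0.25  0.318 0.006] [0.327 0.379 0.02 ]
side bench z 0.0012085286400793649
[ 270   93   88   75 3227] [ 0.304 -0.45   0.006] [ 0.562 -0.229  0.136]
[ 286  164   64   89 2941] [ 0.394 -0.137  0.006] [0.523 0.139 0.104]
[350 164  44  33 884] [ 0.25  -0.234  0.006] [ 0.347 -0.071  0.018]
[242 170  16  25 293] [ 0.599 -0.181  0.006] [ 0.638 -0.101  0.059]
[ 233  196   54   51 1469] [ 0.531 -0.005  0.006] [0.652 0.11  0.076]
[244 262  14  27 280] [0.596 0.225 0.006] [0.623 0.246 0.061]
[ 295  291   31   48 1276] [0.472 0.327 0.006] [0.527 0.385 0.076]
[398 306  48  25 405] [0.25  0.321 0.006] [0.329 0.383 0.022]
```

```bash
python3 - <<'E'
from h import *
for n in ["top","side"]:
    P=np.load(n+"P.npy"); z=np.load(f"{n}0.npz"); im=z["im"]
    box=(P[...,0]>.38)&(P[...,0]<.53)&(P[...,1]>-.145)&(P[...,1]<.145)
    a=box&(P[...,2]>.006)&(P[...,2]<.11)
    m=np.zeros((420,560),np.uint8); m[a]=1
    pl=P[box&(P[...,2]>.006)&(P[...,2]<.0105)]
    r=cv2.minAreaRect((pl[:,:2]*1000).astype(np.float32)); print(n,"plate rect",r, "z",np.median(pl[:,2]))
    s=P[box&(P[...,2]>.064)]; print("ball",s.min(0).round(4),s.max(0).round(4))
    # sphere fit
    s=P[box&(P[...,2]>.068)]; A=np.c_[2*s,np.ones(len(s))]; c=np.linalg.lstsq(A,(s**2).sum(1),rcond=None)[0]; print("sphere",c[:3].round(4),np.sqrt(c[3]+c[:3]@c[:3]),len(s))
    v=P[box&(P[...,2]>.031)&(P[...,2]<.037)]; v=v[v[:,1]>.03]; print("V top",cv2.minAreaRect((v[:,:2]*1000).astype(np.float32)),np.median(v[:,2]))
    h=P[box&(P[...,2]>.043)&(P[...,2]<.049)]; print("housing",cv2.minAreaRect((h[:,:2]*1000).astype(np.float32)),np.median(h[:,2]))
    j=P[(P[...,0]>.45)&(P[...,0]<.55)&(P[...,1]>.3)&(P[...,1]<.4)]; t=j[j[:,2]>.069]; print("cap",cv2.minEnclosingCircle((t[:,:2]*1000).astype(np.float32)),t[:,:2].mean(0),np.median(t[:,2]))
E
```

```text
top plate rect ((457.7863464355469, -1.5624542236328125), (91.85347747802734, 269.08453369140625), 8.422394752502441) z 0.008263056483735487
ball [ 0.3986 -0.0931  0.0792] [0.4881 0.047  0.9112]
sphere [ 0.4324 -0.0097  0.5016] 0.4148899480768874 1222
V top ((446.4457702636719, 74.96066284179688), (75.97331237792969, 49.2231330871582), 8.367293357849121) 0.03403157153555014
housing ((467.6562805175781, -75.88121032714844), (58.19147491455078, 61.6324348449707), 10.965044021606445) 0.04404038797007259
cap ((498.88275146484375, 353.8541564941406), 28.048295974731445) [0.49858132 0.35404752] 0.07144879747500477
side plate rect ((455.908447265625, -1.2229461669921875), (146.13442993164062, 280.06622314453125), 0.576180100440979) z 0.009276329969983843
ball [ 0.452  -0.083   0.0657] [ 0.4889 -0.0515  0.104 ]
sphere [ 0.4696 -0.0743  0.084 ] 0.018616711407701755 209
V top ((446.5194396972656, 77.98809814453125), (78.1889419555664, 53.51449203491211), 8.19722843170166) 0.035166909441865846
housing ((470.2216491699219, -73.7830581665039), (60.434303283691406, 67.56980895996094), 8.806279182434082) 0.045060213007564354
cap ((500.5154113769531, 356.0245666503906), 29.14008903503418) [0.4998305  0.35737678] 0.07237437502405497
```

View pics/top_zoom.png

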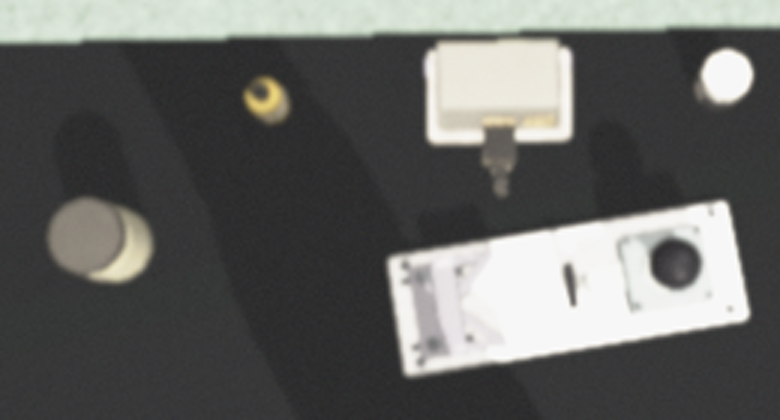

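View pics/side_zoom.png

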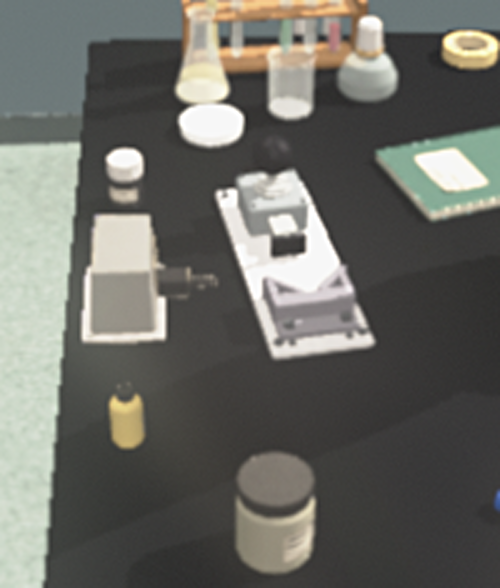

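```bash
python3 -m crank '0 0 0 0 0 0.8 85;0 0 0 0 0 0.8 85;0 0 0 0 0 0.8 85;0 0 0 0 0 0.8 85;0 0 0 0 0 0.8 85;0 0 0 0 0 0.8 85;0 0 0 0 0 0.8 85;0 0 0 0 0 0.8 85;0 0 0 0 0 0.8 85;0 0 0 0 0 0.8 85' 40
cat >> h.py <<'E'
TH=np.deg2rad(8.42); CY=np.array([-np.sin(TH),np.cos(TH),0]); CX=np.array([np.cos(TH),np.sin(TH),0]); CO=np.array([.4593,-.0115,0])
def go(x,y,z,yaw=None):
    """offset in tool units to TCP target; yaw: world angle of tool y (deg)"""
    o=get_obs(); Rm=R.from_quat(o["ee_rot"]).as_matrix()
    d=Rm.T@(np.array([x,y,z])-o["position"])/0.04
    ya=np.rad2deg(np.arctan2(Rm[1,1],Rm[0,1]))
    tilt=Rm.T@np.cross(Rm[:,2],[0,0,-1])
    print("t",o["clock"],"pos",o["position"].round(4),"units",d.round(3),"yaw_y",ya.round(2),"az units",None if yaw is None else round((ya-yaw)/8,3),"tilt units",(np.rad2deg(tilt)/8).round(3),"j7",o["joint_pos"][6].round(3),"F",o["ft_force"].round(2),"M",o["torque"].round(3),"g",round(o["grip_width"]*85.4,1))
E
python3 -c "
from h import *
go(.4995,.355,.22,8.4)"
```

```text
clock: 1.15
position: [0.1943, 0.5924, 0.2995]
ee_rot: [0.673, 0.739, -0.004, 0.002]
ft_force: [0.4, -0.9, -0.6]
grip_width: 0.998
t 1.15 pos [0.1943 0.5924 0.2995] units [-6.608  7.045  2.017] yaw_y 5.38 az units -0.378 tilt units [-0.021  0.053  0.   ] j7 -1.211 F [ 0.36 -0.87 -0.63] M [0.045 0.034 0.025] g 85.2
```

```bash
python3 -m crank '-0.66 0.7 0.2 0 0 -0.04 85;-0.66 0.7 0.2 0 0 -0.04 85;-0.66 0.7 0.2 0 0 -0.04 85;-0.66 0.7 0.2 0 0 -0.04 85;-0.66 0.7 0.2 0 0 -0.04 85;-0.66 0.7 0.2 0 0 -0.04 85;-0.66 0.7 0.2 0 0 -0.04 85;-0.66 0.7 0.2 0 0 -0.04 85;-0.66 0.7 0.2 0 0 -0.04 85;-0.66 0.7 0.2 0 0 -0.04 85'
python3 - <<'E'
from h import *
go(.4995,.355,.22,8.4)
o=get_obs(); im,d=camera("wrist"); cv2.imwrite("pics/w1.png",im[:,:,::-1]); P=cloud("wrist",d,o)
j=(P[...,0]>.44)&(P[...,0]<.56)&(P[...,1]>.29)&(P[...,1]<.42)&(P[...,2]>.066)&(P[...,2]<.08)
t=P[j]; print(len(t), t.min(0),t.max(0),cv2.minEnclosingCircle((t[:,:2]*1000).astype(np.float32)),np.median(t[:,2]))
E
```

```text
clock: 2.15
position: [0.5071, 0.3588, 0.2152]
ee_rot: [0.648, 0.761, -0.005, 0.0]
ft_force: [-0.2, 1.9, -0.2]
grip_width: 0.997
t 2.15 pos [0.5071 0.3588 0.2152] units [-0.063 -0.203 -0.119] yaw_y 9.17 az units 0.096 tilt units [-0.052  0.044  0.   ] j7 -0.449 F [-0.16  1.93 -0.18] M [ 0.053 -0.015  0.019] g 85.1
3588 [0.47164112 0.32680718 0.06605197] [0.5265921  0.38215978 0.0730079 ] ((498.7691955566406, 354.50653076171875), 27.82650375366211) 0.07091163731081519
```

View pics/w1.png

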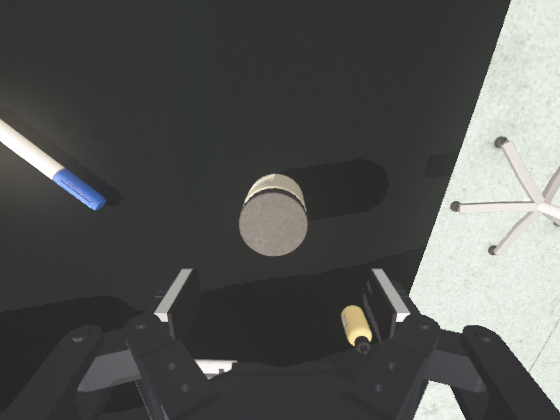

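The wrist view shows the cap at about (273,222), which gives (0.499, 0.3545). That agrees with the top and side views. I'll go down now, correcting x/y in the first rows.

```bash
python3 -m crank '0 -0.1 0 -0.02 0.02 0.05 85;-0.06 -0.1 0.1 -0.03 0.02 0.05 85;0 0 0.3 0 0 0 85;0 0 0.4 0 0 0 85;0 0 0.4 0 0 0 85;0 0 0.4 0 0 0 85;0 0 0.4 0 0 0 85;0 0 0.2 0 0 0 85;0 0 0 0 0 0 85;0 0 0 0 0 0 85'
python3 -c "
from h import *
go(.499,.3548,.102,8.4)"
```

```text
clock: 3.2
position: [0.496, 0.3542, 0.1183]
ee_rot: [0.653, 0.758, -0.002, -0.0]
ft_force: [0.5, -0.1, 0.7]
grip_width: 0.995
t 3.2 pos [0.496  0.3542 0.1183] units [0.004 0.078 0.407] yaw_y 8.5 az units 0.012 tilt units [-0.02   0.016 -0.   ] j7 -0.447 F [ 0.47 -0.08  0.74] M [-0.    -0.013  0.061] g 85.0
```

Small correction, then lower and close.

```bash
python3 -m crank '0 0.08 0.2 0 0 0 85;0 0 0.2 0 0 0 85;0 0 0 0 0 0 85;0 0 0 0 0 0 50;0 0 0 0 0 0 50;0 0 0 0 0 0 50;0 0 0 0 0 0 50;0 0 0 0 0 0 50;0 0 0 0 0 0 50;0 0 0 0 0 0 50' 30
python3 -c "
from h import *
go(.499,.3548,.102,8.4)"
```

```text
clock: 4.2
position: [0.5001, 0.3555, 0.1032]
ee_rot: [0.653, 0.758, -0.0, 0.0]
ft_force: [0.3, -0.9, -0.6]
grip_width: 0.634
t 4.2 pos [0.5001 0.3555 0.1032] units [-0.013 -0.03   0.029] yaw_y 8.5 az units 0.013 tilt units [-0.     0.002 -0.   ] j7 -0.439 F [ 0.34 -0.9  -0.57] M [ 0.049  0.018 -0.001] g 54.1
```

```bash
python3 -m crank '0 0 0 0 0 0 50;0 0 -0.2 0 0 0 50;0 0 -0.4 0 0 0 50;0 0 -0.4 0 0 0 50;0 0 -0.4 0 0 0 50;0 0 -0.4 0 0 0 50;0 0 -0.2 0 0 0 50;0 0 0 0 0 0 50;0 0 0 0 0 0 50;0 0 0 0 0 0 50'
python3 - <<'E'
from h import *
go(.4527,.0330,.19,8.4)
im,d=camera("side"); cv2.imwrite("pics/s2.png",cv2.resize(im[200:420,200:400],None,fx=2.5,fy=2.5)[:,:,::-1])
E
```

```text
clock: 5.2
position: [0.5007, 0.3556, 0.1928]
ee_rot: [0.653, 0.757, 0.002, 0.0]
ft_force: [0.3, 0.3, -1.0]
grip_width: 0.631
t 5.2 pos [0.5007 0.3556 0.1928] units [-7.799 -2.374  0.048] yaw_y 8.47 az units 0.009 tilt units [ 0.022 -0.013  0.   ] j7 -0.46 F [ 0.32  0.27 -0.96] M [ 0.005  0.004 -0.049] g 53.9
```

View pics/s2.png

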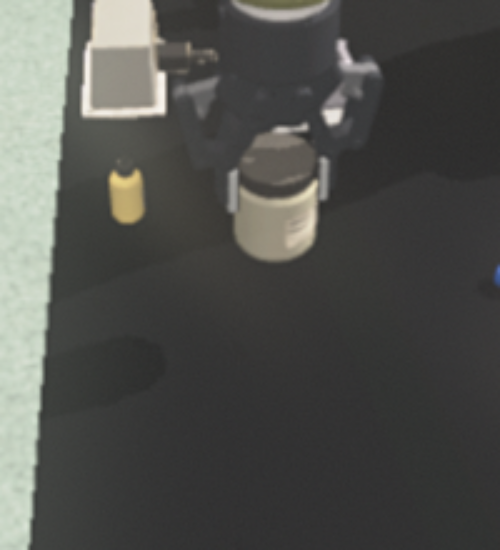

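Side view: the jar hangs straight between the pads, at about (278,200) in the crop. I'll carry it to the nest.

```bash
python3 -m crank '-0.4 -0.12 0 0 0 0 50;-0.76 -0.23 0 0 0 0 50;-0.8 -0.24 0 0 0 0 50;-0.8 -0.24 0 0 0 0 50;-0.8 -0.24 0 0 0 0 50;-0.8 -0.24 0 0 0 0 50;-0.8 -0.24 0 0 0 0 50;-0.8 -0.24 0 0 0 0 50;-0.8 -0.24 0 0 0 0 50;-0.4 -0.12 0 0 0 0 50'
python3 - <<'E'
from h import *
go(.4527,.0330,.1112,8.4)
E
```

```text
clock: 6.25
position: [0.4527, 0.0504, 0.1854]
ee_rot: [0.651, 0.759, -0.003, -0.002]
ft_force: [0.5, 1.2, 0.4]
grip_width: 0.63
t 6.25 pos [0.4527 0.0504 0.1854] units [-0.427 -0.052  1.856] yaw_y 8.8 az units 0.05 tilt units [-0.052  0.011  0.   ] j7 -0.027 F [0.52 1.21 0.41] M [ 0.009 -0.009 -0.078] g 53.8
```

```bash
python3 -m crank '-0.2 -0.05 0 -0.05 0 0.05 50;-0.15 0 0.3 0 0 0 50;0 0 0.2 0 0 0 50;0 0 0 0 0 0 50;0 0 0 0 0 0 50;0 0 0 0 0 0 50;0 0 0 0 0 0 50;0 0 0 0 0 0 50;0 0 0 0 0 0 50;0 0 0 0 0 0 50'
python3 - <<'E'
from h import *
go(.4527,.0330,.1112,8.4)
o=get_obs(); im,d=camera("wrist"); cv2.imwrite("pics/w3.png",im[:,:,::-1]); P=cloud("wrist",d,o)
im2,d2=camera("top"); cv2.imwrite("pics/t3.png",cv2.resize(im2[160:300,200:400],None,fx=3.5,fy=3.5)[:,:,::-1])
im3,d3=camera("side"); cv2.imwrite("pics/s3.png",cv2.resize(im3[120:270,230:400],None,fx=4,fy=4)[:,:,::-1])
np.savez("w3.npz",im=im,d=d,P=P)
box=(P[...,0]>.38)&(P[...,0]<.53)&(P[...,1]>.05)&(P[...,1]<.145)
for a,b in[(.006,.0105),(.031,.037)]:
    s=P[box&(P[...,2]>a)&(P[...,2]<b)]; print(len(s),s[:,2].mean(),cv2.minAreaRect((s[:,:2]*1000).astype(np.float32)))
    q=(s-CO); print("clamp x",np.percentile(q@CX,[0.5,99.5]).round(4),"y",np.percentile(q@CY,[.5,99.5]).round(4))
E
```

```text
clock: 7.25
position: [0.4525, 0.0374, 0.1623]
ee_rot: [0.653, 0.757, -0.001, 0.0]
ft_force: [-1.0, 0.3, -1.0]
grip_width: 0.629
t 7.25 pos [0.4525 0.0374 0.1623] units [-0.107 -0.008  1.279] yaw_y 8.49 az units 0.011 tilt units [-0.014  0.015 -0.   ] j7 0.009 F [-1.02  0.29 -0.95] M [ 0.017 -0.059 -0.045] g 53.7
4790 0.0075280729824944255 ((444.314208984375, 87.54710388183594), (91.15451049804688, 88.29557037353516), 8.443227767944336)
clamp x [-0.0454  0.0449] y [0.0597 0.1442]
4697 0.03338062132761845 ((447.2276916503906, 74.48360443115234), (76.29168701171875, 49.730621337890625), 7.875500679016113)
clamp x [-0.0369  0.0365] y [0.0643 0.1113]
```

View pics/w3.png

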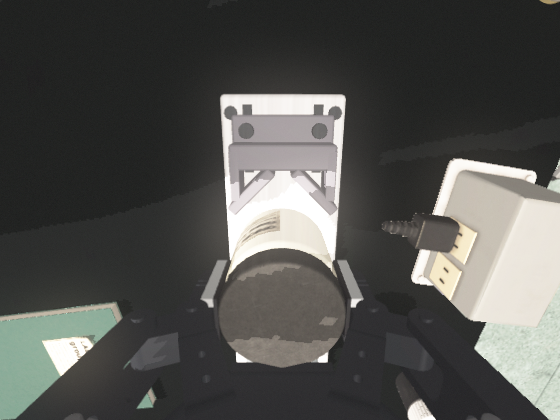

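View pics/s3.png

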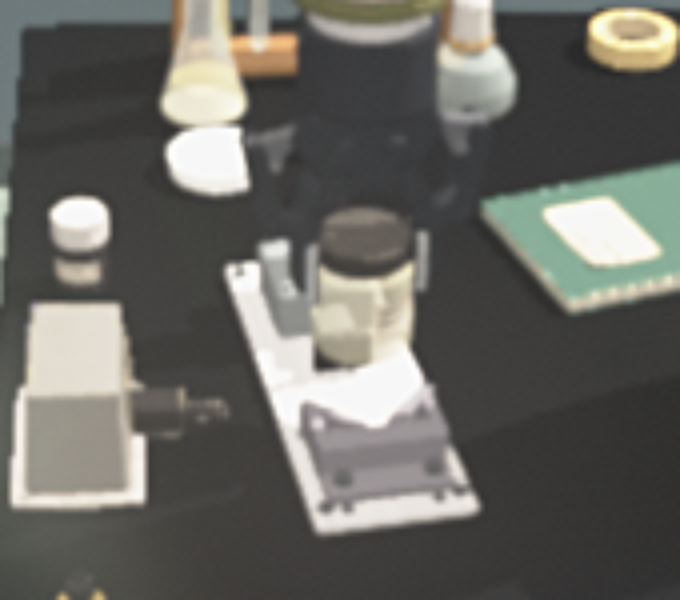

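Wrist view: the V tips are at about (235,208) and (333,208), and the jar cap is centred at (283,305), in line with the V. The plate edges agree with my clamp frame to within 1 mm. Lowering.

```bash
python3 -m crank '-0.1 0 0.2 0 0 0 50;0 0 0.3 0 0 0 50;0 0 0.3 0 0 0 50;0 0 0.2 0 0 0 50;0 0 0.1 0 0 0 50;0 0 0 0 0 0 50;0 0 0 0 0 0 50;0 0 0 0 0 0 50;0 0 0 0 0 0 50;0 0 0 0 0 0 50'
python3 - <<'E'
from h import *
go(.4527,.0330,.1112,8.4)
E
```

```text
clock: 8.4
position: [0.4529, 0.0324, 0.1143]
ee_rot: [0.653, 0.757, -0.002, 0.0]
ft_force: [-0.4, 0.2, -0.5]
grip_width: 0.635
t 8.4 pos [0.4529 0.0324 0.1143] units [ 0.016 -0.002  0.077] yaw_y 8.44 az units 0.005 tilt units [-0.015  0.017  0.   ] j7 0.063 F [-0.39  0.15 -0.46] M [ 0.005  0.031 -0.055] g 54.2
```

```bash
python3 -m crank '0.02 0 0.07 0 0 0 50;0 0 0 0 0 0 50;0 0 0 0 0 0 50;0 0 0 0 0 0 50;0 0 0 0 0 0 85;0 0 0 0 0 0 85;0 0 0 0 0 0 85;0 0 0 0 0 0 85;0 0 0 0 0 0 85;0 0 0 0 0 0 85'
python3 - <<'E'
from h import *
go(.4527,.0330,.1112,8.4)
E
```

```text
clock: 9.4
position: [0.4534, 0.0334, 0.112]
ee_rot: [0.653, 0.757, -0.001, 0.001]
ft_force: [-0.2, -0.1, 0.6]
grip_width: 0.993
t 9.4 pos [0.4534 0.0334 0.112 ] units [-0.007 -0.018  0.02 ] yaw_y 8.44 az units 0.005 tilt units [-0.003  0.014  0.   ] j7 0.064 F [-0.22 -0.1   0.56] M [-0.009 -0.028 -0.014] g 84.8
```

```bash
python3 -m crank '0 0 -0.1 0 0 0 85;0 0 -0.3 0 0 0 85;0 0 -0.4 0 0 0 85;0 0 -0.5 0 0 0 85;0 0 -0.5 0 0 0 85;0 0 -0.5 0 0 0 85;0 0 -0.4 0 0 0 85;0 0 -0.2 0 0 0 85;0 0 0 0 0 0 85;0 0 0 0 0 0 85'
python3 - <<'E'
from h import *
go(.4688,-.0758,.2,8.4)
im3,d3=camera("side"); cv2.imwrite("pics/s4.png",cv2.resize(im3[120:270,230:400],None,fx=4,fy=4)[:,:,::-1])
o=get_obs(); im,d=camera("wrist"); cv2.imwrite("pics/w4.png",im[:,:,::-1]); P=cloud("wrist",d,o)
j=(abs(P[...,0]-.4527)<.06)&(abs(P[...,1]-.033)<.06)&(P[...,2]>.074)&(P[...,2]<.09)
t=P[j]; c=cv2.minEnclosingCircle((t[:,:2]*1000).astype(np.float32)); print(c,np.median(t[:,2])); q=np.r_[np.array(c[0])/1000,0]-CO; print("jar in clamp",q@CX,q@CY)
E
```

```text
clock: 10.4
position: [0.4533, 0.0326, 0.2386]
ee_rot: [0.654, 0.757, 0.0, 0.002]
ft_force: [-0.5, 0.4, -0.1]
grip_width: 0.998
t 10.4 pos [0.4533 0.0326 0.2386] units [-2.737 -0.011  0.97 ] yaw_y 8.33 az units -0.009 tilt units [0.021 0.014 0.   ] j7 -0.032 F [-0.52  0.37 -0.11] M [ 0.035  0.067 -0.02 ] g 85.2
((451.8961181640625, 32.301090240478516), 27.84090232849121) 0.07892045410219124
jar in clamp -0.0009103564963786349 0.044413108690391945
```

View pics/s4.png

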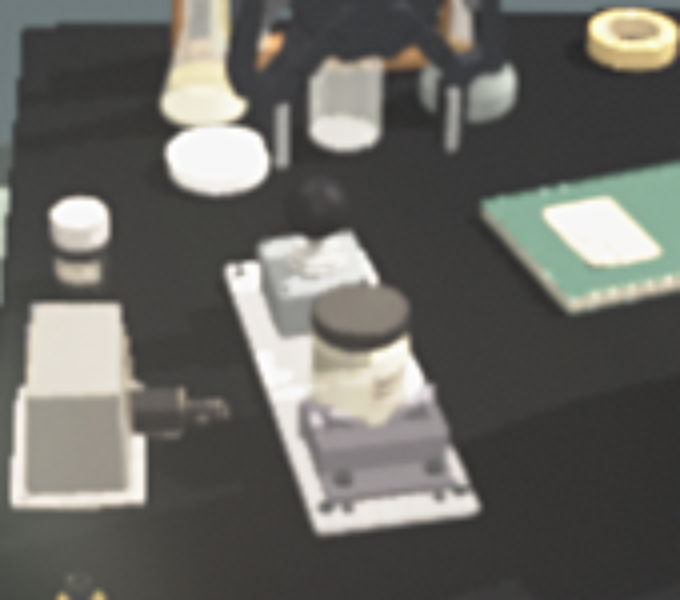

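View pics/w4.png

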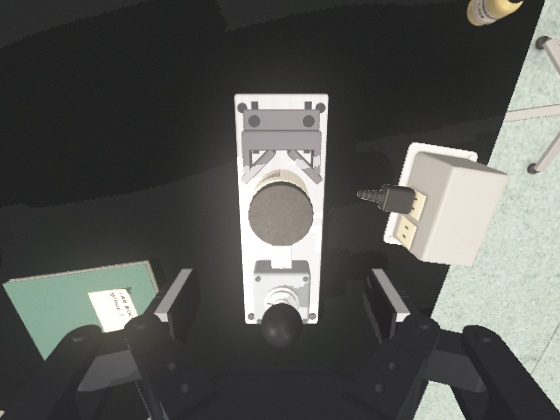

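The jar stands in the nest at clamp (-1, 44) mm, and the ball is visible at (282,324). I'll move over it and wind back counterclockwise before gripping.

```bash
python3 -m crank '-0.4 0 0 0 0 0 85;-0.6 0 0 0 0 0 85;-0.6 0 0 0 0 0 85;-0.6 0 0 0 0 0 85;-0.4 0 0 0 0 0 85;0 0 0 0 0 -0.5 85;0 0 0 0 0 -0.9 85;0 0 0 0 0 -0.9 85;0 0 0 0 0 -0.9 85;0 0 0 0 0 -0.9 85' 38
python3 -m crank '0 0 0 0 0 -0.9 85;0 0 0 0 0 -0.9 85;0 0 0 0 0 -0.9 85;0 0 0 0 0 -0.9 85;0 0 0 0 0 -0.9 85;0 0 0 0 0 -0.4 85;0 0 0 0 0 0 85;0 0 0 0 0 0 85;0 0 0 0 0 0 85;0 0 0 0 0 0 85' 38
python3 - <<'E'
from h import *
go(.4688,-.0758,.134,90)
o=get_obs(); im,d=camera("wrist"); cv2.imwrite("pics/w5.png",im[:,:,::-1]); P=cloud("wrist",d,o); np.savez("w5.npz",P=P,im=im)
j=(abs(P[...,0]-.469)<.03)&(abs(P[...,1]+.075)<.03)&(P[...,2]>.075)&(P[...,2]<.11)
s=P[j]; A=np.c_[2*s,np.ones(len(s))]; c=np.linalg.lstsq(A,(s**2).sum(1),rcond=None)[0]; print("sphere",c[:3].round(4),np.sqrt(c[3]+c[:3]@c[:3]),len(s),s.min(0),s.max(0))
E
```

```text
clock: 11.5
position: [0.465, -0.0749, 0.2301]
ee_rot: [0.405, 0.914, -0.006, -0.004]
ft_force: [0.9, 0.2, 0.1]
grip_width: 0.986
clock: 12.5
position: [0.4616, -0.075, 0.2228]
ee_rot: [0.061, 0.998, -0.006, -0.013]
ft_force: [0.0, -0.5, 1.1]
grip_width: 0.997
t 12.5 pos [ 0.4616 -0.075   0.2228] units [-0.236  0.032  2.216] yaw_y 83.04 az units -0.87 tilt units [-0.096 -0.178  0.   ] j7 1.534 F [ 0.03 -0.55  1.12] M [ 0.005 -0.026 -0.013] g 85.1
sphere [ 0.4685 -0.0765  0.0799] 0.019629144794697646 1971 [ 0.44846572 -0.09578025  0.07501469] [ 0.48583417 -0.05661672  0.10099715]
```

View pics/w5.png

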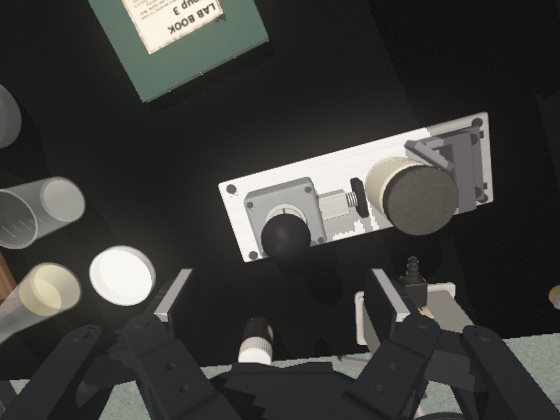

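The sphere fit gives (0.4685, -0.0765, 0.080) with r 19.6 mm, as expected. Next I'll level the tool and line up, then descend.

```bash
python3 -m crank '0 0 0 -0.1 -0.18 0 85;-0.12 0 0.2 0 0 0 85;-0.1 0 0.3 0 0 0 85;0 0 0.3 0 0 0 85;0 0 0.3 0 0 0 85;0 0 0 0 0 0 85;0 0 0 0 0 0 85;0 0 0 0 0 0 85;0 0 0 0 0 0 85;0 0 0 0 0 0 85'
python3 -c "
from h import *
go(.4685,-.0765,.131,90)"
```

```text
clock: 13.55
position: [0.4709, -0.0762, 0.1743]
ee_rot: [0.061, 0.998, 0.001, 0.001]
ft_force: [-0.1, -0.0, -0.3]
grip_width: 0.995
t 13.55 pos [ 0.4709 -0.0762  0.1743] units [ 0.061 -0.017  1.083] yaw_y 82.96 az units -0.88 tilt units [ 0.009  0.012 -0.   ] j7 1.589 F [-0.09 -0.05 -0.32] M [-0.041  0.009  0.034] g 85.0
```

```bash
python3 -m crank '0.06 -0.01 0.2 0 0 0 85;0 0 0.3 0 0 0 85;0 0 0.3 0 0 0 85;0 0 0.15 0 0 0 85;0 0 0 0 0 0 85;0 0 0 0 0 0 85;0 0 0 0 0 0 85;0 0 0 0 0 0 85;0 0 0 0 0 0 85;0 0 0 0 0 0 85'
python3 -c "
from h import *
go(.4685,-.0765,.131,90)"
```

```text
clock: 14.55
position: [0.4686, -0.0763, 0.1334]
ee_rot: [0.061, 0.998, 0.001, 0.001]
ft_force: [-0.2, -0.0, 0.4]
grip_width: 0.998
t 14.55 pos [ 0.4686 -0.0763  0.1334] units [ 0.003 -0.007  0.059] yaw_y 82.96 az units -0.88 tilt units [0.01  0.019 0.   ] j7 1.627 F [-0.17 -0.    0.37] M [-0.012  0.008 -0.037] g 85.2
```

```bash
python3 -m crank '0 0 0.05 0 0 0 85;0 0 0 0 0 0 60;0 0 0 0 0 0 36;0 0 0 0 0 0 36;0 0 0 0 0 0 36;0 0 0 0 0 0 36;0 0 0 0 0 0 36;0 0 0 0 0 0 36;0 0 0 0 0 0 36;0 0 0 0 0 0 36' 38
python3 - <<'E'
from h import *
go(.4685,-.0765,.131,90)
im,d=camera("side"); cv2.imwrite("pics/s6.png",cv2.resize(im[120:270,230:400],None,fx=4,fy=4)[:,:,::-1])
E
```

```text
clock: 15.55
position: [0.469, -0.0753, 0.1319]
ee_rot: [0.061, 0.998, 0.001, 0.002]
ft_force: [-0.3, 0.2, 2.4]
grip_width: 0.447
t 15.55 pos [ 0.469  -0.0753  0.1319] units [ 0.009 -0.03   0.023] yaw_y 83.03 az units -0.871 tilt units [0.019 0.022 0.   ] j7 1.63 F [-0.33  0.16  2.4 ] M [-0.098  0.163  0.059] g 38.2
```

View pics/s6.png

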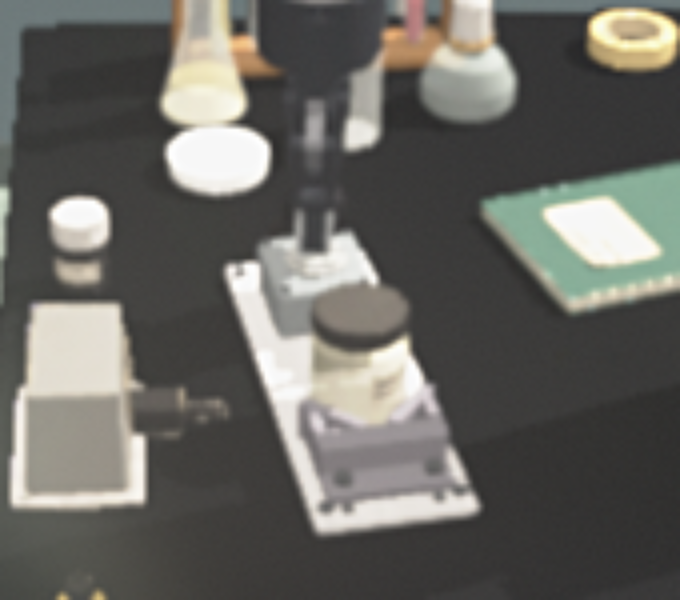

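The grip reads 38.2 mm; the jar read 54 for a true 56, so this is the ball's 40 mm diameter. I'll turn about 40° and check the noise of the torque signals.

```bash
cat >> h.py <<'E'
def feel(n=8,cam="top"):
    L=[]
    for i in range(n):
        im,d=camera(cam); o=get_obs()
        L.append([o["torque"][2],o["tau"][6],*o["ft_force"]])
    L=np.array(L); Rm=R.from_quat(o["ee_rot"]).as_matrix()
    print("t",o["clock"],"yaw rad",np.arctan2(Rm[1,1],Rm[0,1]).round(4),"Mz",L[:,0].mean().round(4),"sd",L[:,0].std().round(4),"tau7",L[:,1].mean().round(4),"sd",L[:,1].std().round(4),"F",L[:,2:].mean(0).round(2),"j7",o["joint_pos"][6].round(3))
    return im,d
E
python3 -c "
from h import *
feel()"
python3 -m crank '0 0 0 0 0 0.5 36;0 0 0 0 0 0.5 36;0 0 0 0 0 0.5 36;0 0 0 0 0 0.5 36;0 0 0 0 0 0.5 36;0 0 0 0 0 0.5 36;0 0 0 0 0 0.5 36;0 0 0 0 0 0.5 36;0 0 0 0 0 0.5 36;0 0 0 0 0 0 36'
python3 -c "
from h import *
feel(); go(.4685,-.0765,.131)"
```

```text
t 16.0 yaw rad 1.4492 Mz -0.0046 sd 0.0166 tau7 -0.0015 sd 0.0001 F [-0.46  0.87  1.25] j7 1.63
clock: 17.0
position: [0.4688, -0.0752, 0.1319]
ee_rot: [0.377, 0.926, 0.001, 0.001]
ft_force: [-0.9, 0.1, 0.5]
grip_width: 0.444
t 17.4 yaw rad 0.8002 Mz 0.1272 sd 0.0241 tau7 -0.2244 sd 0.1972 F [-0.29  0.49  1.09] j7 1.002
t 17.4 pos [ 0.4688 -0.0752  0.1319] units [-0.016 -0.028  0.022] yaw_y 45.85 az units None tilt units [ 0.022  0.004 -0.   ] j7 1.002 F [-0.27  0.77  1.4 ] M [-0.058  0.256  0.132] g 38.5
```

```bash
sed -i 's/L\[:,1\].mean().round(4),"sd",L\[:,1\].std().round(4)/L[-3:,1].round(4)/' h.py
python3 -c "
from h import *
feel(6)"
python3 -m crank '0.02 -0.02 0 0 0 0.4 36;0 0 0 0 0 0.4 36;0 0 0 0 0 0.4 36;0 0 0 0 0 0.4 36;0 0 0 0 0 0.4 36;0 0 0 0 0 0 36;0 0 0 0 0 0 36;0 0 0 0 0 0 36;0 0 0 0 0 0 36;0 0 0 0 0 0 36'
python3 - <<'E'
from h import *
im,d=feel(6); go(.4685,-.0765,.131)
cv2.imwrite("pics/t7.png",cv2.resize(im[190:280,230:370],None,fx=5,fy=5,interpolation=cv2.INTER_CUBIC)[:,:,::-1])
E
```

```text
t 17.7 yaw rad 0.7999 Mz 0.132 sd 0.0183 tau7 [-0.1212 -0.1229 -0.1242] F [-0.44  0.71  1.23] j7 1.001
clock: 18.7
position: [0.4686, -0.0752, 0.1319]
ee_rot: [0.504, 0.864, 0.002, 0.002]
ft_force: [0.1, 0.7, 0.7]
grip_width: 0.45
t 19.0 yaw rad 0.515 Mz 0.1454 sd 0.0236 tau7 [-0.1194 -0.1233 -0.1252] F [-0.16  0.45  1.15] j7 0.726
t 19.0 pos [ 0.4685 -0.0752  0.1319] units [-0.028 -0.017  0.023] yaw_y 29.51 az units None tilt units [0.035 0.01  0.   ] j7 0.726 F [0.29 0.04 0.59] M [-0.037  0.256  0.122] g 38.5
```

View pics/t7.png

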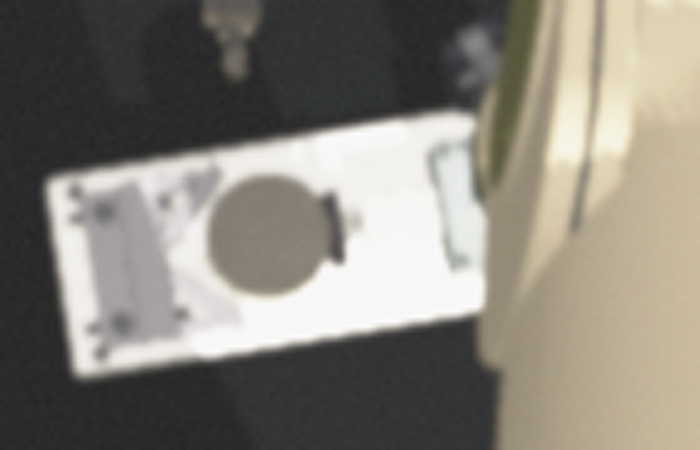

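Top view: the cap is at about (268,235) in the crop and the jaw's dark edge at (333,228) is about to touch the jar. The tau7 reading is steady at about 0.125 with only friction acting. I'll continue in steps of about 0.17 rad and track the jar.

```bash
cat >> h.py <<'E'
def jar(d):
    P=cloud("top",d); j=(abs(P[...,0]-.4527)<.05)&(abs(P[...,1]-.04)<.055)&(P[...,2]>.074)&(P[...,2]<.09)
    t=P[j]; c=t[:,:2].mean(0); q=np.r_[c,0]-CO; print("jar clamp xy mm",(q@CX*1000).round(2),(q@CY*1000).round(2),len(t),"z",np.median(t[:,2]).round(4))
E
python3 - <<'E'
from h import *
im,d=camera("top"); jar(d)
E
python3 -m crank '0.01 -0.01 0 0 0 0.4 36;0 0 0 0 0 0.4 36;0 0 0 0 0 0.4 36;0 0 0 0 0 0 36;0 0 0 0 0 0 36;0 0 0 0 0 0 36;0 0 0 0 0 0 36;0 0 0 0 0 0 36;0 0 0 0 0 0 36;0 0 0 0 0 0 36'
python3 - <<'E'
from h import *
im,d=feel(5); jar(d)
E
```

```text
jar clamp xy mm -1.17 48.12 511 z 0.0794
clock: 20.05
position: [0.4684, -0.0751, 0.1319]
ee_rot: [0.574, 0.819, 0.002, 0.002]
ft_force: [-0.1, 1.3, 1.3]
grip_width: 0.445
t 20.3 yaw rad 0.3467 Mz 0.1223 sd 0.0157 tau7 [-0.1227 -0.1256 -0.127 ] F [0.04 0.33 0.72] j7 0.564
jar clamp xy mm -1.44 49.18 513 z 0.0795
```

```bash
python3 -m crank '0.01 -0.01 0 0 0 0.4 36;0 0 0 0 0 0.4 36;0 0 0 0 0 0.4 36;0 0 0 0 0 0 36;0 0 0 0 0 0 36;0 0 0 0 0 0 36;0 0 0 0 0 0 36;0 0 0 0 0 0 36;0 0 0 0 0 0 36;0 0 0 0 0 0 36'
python3 - <<'E'
from h import *
im,d=feel(5); jar(d); go(.4685,-.0765,.131)
E
```

```text
clock: 21.3
position: [0.4683, -0.075, 0.1319]
ee_rot: [0.641, 0.767, 0.003, 0.003]
ft_force: [0.2, 0.1, -0.1]
grip_width: 0.445
t 21.55 yaw rad 0.1783 Mz 0.1255 sd 0.0116 tau7 [-0.1228 -0.1256 -0.127 ] F [0.05 0.28 1.01] j7 0.401
jar clamp xy mm -1.34 50.81 513 z 0.0797
t 21.55 pos [ 0.4683 -0.075   0.1319] units [-0.037 -0.002  0.023] yaw_y 10.22 az units None tilt units [ 0.053  0.007 -0.   ] j7 0.401 F [-0.23  1.2   1.09] M [0.032 0.325 0.107] g 38.5
```

```bash
python3 -m crank '0 0 0 0 0 0.4 36;0 0 0 0 0 0.4 36;0 0 0 0 0 0.4 36;0 0 0 0 0 0 36;0 0 0 0 0 0 36;0 0 0 0 0 0 36;0 0 0 0 0 0 36;0 0 0 0 0 0 36;0 0 0 0 0 0 36;0 0 0 0 0 0 36'
python3 - <<'E'
from h import *
im,d=feel(5); jar(d)
E
```

```text
clock: 22.55
position: [0.4683, -0.0749, 0.1319]
ee_rot: [0.704, 0.711, 0.003, 0.002]
ft_force: [-0.0, 0.0, 1.2]
grip_width: 0.444
t 22.8 yaw rad 0.0099 Mz 0.1117 sd 0.0339 tau7 [-0.1222 -0.1251 -0.1264] F [-0.01  0.47  1.16] j7 0.241
jar clamp xy mm -1.71 52.53 511 z 0.0795
```

```bash
python3 -m crank '0 0 0 0 0 0.4 36;0 0 0 0 0 0.4 36;0 0 0 0 0 0.4 36;0 0 0 0 0 0 36;0 0 0 0 0 0 36;0 0 0 0 0 0 36;0 0 0 0 0 0 36;0 0 0 0 0 0 36;0 0 0 0 0 0 36;0 0 0 0 0 0 36'
python3 - <<'E'
from h import *
im,d=feel(5); jar(d)
E
```

```text
clock: 23.8
position: [0.4683, -0.0749, 0.1319]
ee_rot: [0.761, 0.649, 0.003, 0.002]
ft_force: [0.2, 0.6, 0.9]
grip_width: 0.447
t 24.05 yaw rad -0.1585 Mz 0.1341 sd 0.0298 tau7 [-0.1217 -0.1245 -0.1259] F [0.54 0.67 1.07] j7 0.081
jar clamp xy mm -1.93 53.99 513 z 0.0795
```

Still sliding freely (54.0 mm, torque unchanged). Smaller steps of about 0.11 rad from here.

```bash
python3 -m crank '0 0 0 0 0 0.4 36;0 0 0 0 0 0.4 36;0 0 0 0 0 0 36;0 0 0 0 0 0 36;0 0 0 0 0 0 36;0 0 0 0 0 0 36;0 0 0 0 0 0 36;0 0 0 0 0 0 36;0 0 0 0 0 0 36;0 0 0 0 0 0 36'
python3 - <<'E'
from h import *
im,d=feel(5); jar(d)
E
```

```text
clock: 25.05
position: [0.4683, -0.0748, 0.1319]
ee_rot: [0.795, 0.606, 0.003, 0.002]
ft_force: [-0.3, -0.2, 1.0]
grip_width: 0.444
t 25.3 yaw rad -0.2687 Mz 0.1329 sd 0.0151 tau7 [-0.1219 -0.1235 -0.1241] F [0.52 0.14 0.77] j7 -0.024
jar clamp xy mm -1.75 55.0 504 z 0.0796
```

```bash
python3 -m crank '0 0 0 0 0 0.4 36;0 0 0 0 0 0.4 36;0 0 0 0 0 0 36;0 0 0 0 0 0 36;0 0 0 0 0 0 36;0 0 0 0 0 0 36;0 0 0 0 0 0 36;0 0 0 0 0 0 36;0 0 0 0 0 0 36;0 0 0 0 0 0 36'
python3 - <<'E'
from h import *
im,d=feel(5); jar(d)
E
```

```text
clock: 26.3
position: [0.4683, -0.0748, 0.1319]
ee_rot: [0.828, 0.561, 0.003, 0.002]
ft_force: [0.5, 0.4, 0.7]
grip_width: 0.445
t 26.55 yaw rad -0.379 Mz 0.1424 sd 0.0289 tau7 [-0.1275 -0.1292 -0.1299] F [0.55 0.5  0.3 ] j7 -0.128
jar clamp xy mm -1.13 55.75 511 z 0.0796
```

The torque is up slightly and the jar's x is shifting, so it is probably meeting the V. Continuing.

```bash
python3 -m crank '0 0 0 0 0 0.4 36;0 0 0 0 0 0.4 36;0 0 0 0 0 0 36;0 0 0 0 0 0 36;0 0 0 0 0 0 36;0 0 0 0 0 0 36;0 0 0 0 0 0 36;0 0 0 0 0 0 36;0 0 0 0 0 0 36;0 0 0 0 0 0 36'
python3 - <<'E'
from h import *
im,d=feel(5); jar(d)
E
```

```text
clock: 27.55
position: [0.4683, -0.0748, 0.1319]
ee_rot: [0.857, 0.515, 0.004, 0.002]
ft_force: [-0.5, 0.6, 0.6]
grip_width: 0.445
t 27.8 yaw rad -0.4893 Mz 0.1277 sd 0.0353 tau7 [-0.1285 -0.13   -0.1307] F [0.36 0.37 0.21] j7 -0.231
jar clamp xy mm -0.22 56.79 510 z 0.0796
```

```bash
python3 -m crank '0 0 0 0 0 0.4 36;0 0 0 0 0 0.2 36;0 0 0 0 0 0 36;0 0 0 0 0 0 36;0 0 0 0 0 0 36;0 0 0 0 0 0 36;0 0 0 0 0 0 36;0 0 0 0 0 0 36;0 0 0 0 0 0 36;0 0 0 0 0 0 36'
python3 - <<'E'
from h import *
im,d=feel(5); jar(d)
E
```

```text
clock: 28.8
position: [0.4683, -0.0747, 0.1319]
ee_rot: [0.878, 0.479, 0.004, 0.001]
ft_force: [0.7, 0.1, 0.2]
grip_width: 0.44
t 29.05 yaw rad -0.5723 Mz 0.1897 sd 0.0351 tau7 [-0.1849 -0.1858 -0.1863] F [0.3  0.48 0.3 ] j7 -0.309
jar clamp xy mm 0.01 56.93 510 z 0.0797
```

The torque jumped from 0.131 to 0.186 and the jar stopped at x≈0, so it is trapped at about 6 N. About 0.18 rad more of spindle is needed, in small steps.

```bash
python3 -m crank '0 0 0 0 0 0.4 36;0 0 0 0 0 0.2 36;0 0 0 0 0 0 36;0 0 0 0 0 0 36;0 0 0 0 0 0 36;0 0 0 0 0 0 36;0 0 0 0 0 0 36;0 0 0 0 0 0 36;0 0 0 0 0 0 36;0 0 0 0 0 0 36'
python3 - <<'E'
from h import *
im,d=feel(5); jar(d)
E
```

```text
clock: 30.05
position: [0.4683, -0.0747, 0.1319]
ee_rot: [0.897, 0.442, 0.004, 0.001]
ft_force: [0.7, -0.0, -0.2]
grip_width: 0.444
t 30.3 yaw rad -0.6555 Mz 0.1893 sd 0.0166 tau7 [-0.1938 -0.1948 -0.1952] F [ 0.16 -0.06  0.73] j7 -0.387
jar clamp xy mm -0.01 56.93 511 z 0.0796
```

```bash
python3 -m crank '0 0 0 0 0 0.4 36;0 0 0 0 0 0.3 36;0 0 0 0 0 0 36;0 0 0 0 0 0 36;0 0 0 0 0 0 36;0 0 0 0 0 0 36;0 0 0 0 0 0 36;0 0 0 0 0 0 36;0 0 0 0 0 0 36;0 0 0 0 0 0 36'
python3 - <<'E'
from h import *
im,d=feel(5); jar(d)
E
```

```text
clock: 31.3
position: [0.4684, -0.0747, 0.132]
ee_rot: [0.917, 0.398, 0.004, 0.001]
ft_force: [1.3, -0.3, -0.8]
grip_width: 0.444
t 31.55 yaw rad -0.7525 Mz 0.2092 sd 0.0172 tau7 [-0.204  -0.2051 -0.2057] F [ 0.45  0.28 -0.15] j7 -0.477
jar clamp xy mm -0.03 56.97 510 z 0.0797
```

```bash
python3 -m crank '0 0 0 0 0 0.35 36;0 0 0 0 0 0 36;0 0 0 0 0 0 36;0 0 0 0 0 0 36;0 0 0 0 0 0 36;0 0 0 0 0 0 36;0 0 0 0 0 0 36;0 0 0 0 0 0 36;0 0 0 0 0 0 36;0 0 0 0 0 0 36'
python3 - <<'E'
from h import *
im,d=feel(5); jar(d)
E
```

```text
clock: 32.55
position: [0.4684, -0.0747, 0.1319]
ee_rot: [0.926, 0.377, 0.004, 0.001]
ft_force: [0.7, 0.0, 0.1]
grip_width: 0.444
t 32.8 yaw rad -0.7986 Mz 0.2124 sd 0.0315 tau7 [-0.2079 -0.2085 -0.2087] F [ 0.57  0.28 -0.52] j7 -0.52
jar clamp xy mm -0.01 56.96 509 z 0.0796
```

Estimated 9.3–10.3 N from both torque and angle. Releasing and lifting clear.

```bash
python3 -m crank '0 0 0 0 0 0 60;0 0 0 0 0 0 85;0 0 0 0 0 0 85;0 0 0 0 0 0 85;0 0 0 0 0 0 85;0 0 0 0 0 0 85;0 0 0 0 0 0 85;0 0 -0.1 0 0 0 85;0 0 -0.3 0 0 0 85;0 0 -0.4 0 0 0 85'
python3 -m crank '0 0 -0.5 0 0 0 85;0 0 -0.5 0 0 0 85;0 0 -0.5 0 0 0 85;0 0 -0.4 0 0 0 85;0 0 -0.2 0 0 0 85;0 0 0 0 0 0 85;0 0 0 0 0 0 85;0 0 0 0 0 0 85;0 0 0 0 0 0 85;0 0 0 0 0 0 85'
python3 - <<'E'
from h import *
im,d=feel(2); jar(d)
im3,d3=camera("side"); cv2.imwrite("pics/s9.png",cv2.resize(im3[110:345,200:400],None,fx=2.5,fy=2.5,interpolation=cv2.INTER_CUBIC)[:,:,::-1])
o=get_obs(); im,d=camera("wrist"); cv2.imwrite("pics/w9.png",im[:,:,::-1])
go(.4685,-.0765,.131)
P=cloud("side",d3); P0=np.load("sideP.npy")
for n,b in dict(can=(.58,.65,-.16,-.09),oil=(.58,.64,.2,.26),dish=(.48,.56,-.31,-.22)).items():
    f=lambda Q:Q[(Q[...,0]>b[0])&(Q[...,0]<b[1])&(Q[...,1]>b[2])&(Q[...,1]<b[3])&(Q[...,2]>.008)&(Q[...,2]<.07)].mean(0).round(4)
    print(n,f(P0),f(P))
E
```

```text
clock: 33.8
position: [0.467, -0.0755, 0.1644]
ee_rot: [0.927, 0.376, 0.002, 0.001]
ft_force: [-0.6, 0.7, 1.1]
grip_width: 0.998
clock: 34.8
position: [0.4663, -0.0773, 0.2561]
ee_rot: [0.927, 0.374, 0.004, 0.002]
ft_force: [-0.9, 0.6, 0.7]
grip_width: 0.999
t 34.9 yaw rad -0.8043 Mz 0.002 sd 0.0119 tau7 [-0.0002  0.0049] F [-0.49 -0.69 -0.42] j7 -0.73
jar clamp xy mm -0.03 57.01 508 z 0.0796
t 35.0 pos [ 0.4665 -0.0773  0.2564] units [3.100e-02 2.000e-03 3.136e+00] yaw_y -46.08 az units None tilt units [ 0.043 -0.045  0.   ] j7 -0.731 F [ 0.54 -0.22  0.32] M [-0.032 -0.039  0.004] g 85.2
can [ 0.6155 -0.1161  0.0382] [ 0.6157 -0.1158  0.0382]
oil [0.6093 0.2392 0.0347] [0.6093 0.2392 0.0343]
dish [ 0.5237 -0.2596  0.0168] [ 0.5236 -0.2601  0.0168]
```

View pics/s9.png

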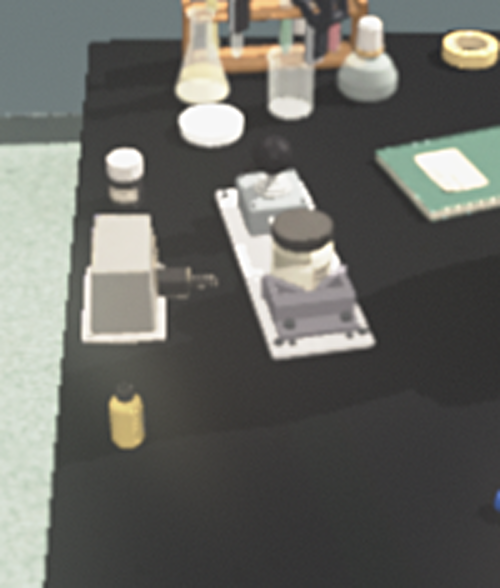

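View pics/w9.png

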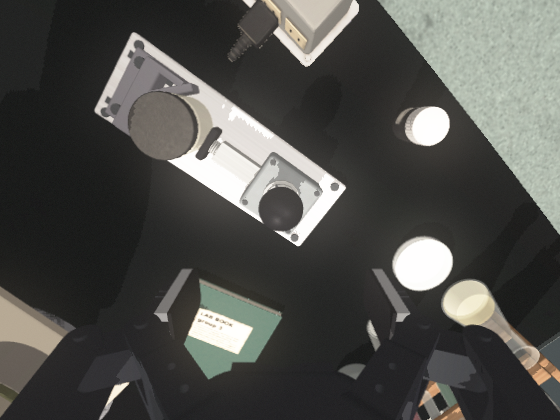

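Both views show the jar upright in the V at x≈0, y≈57 mm, with the jaw against it at (212,142) in the wrist view. The gripper is clear, and the can, bottle and dish have not moved.

```bash
python3 -c "
from workcell import *
print(hand_in())"
```

```text
the job is handed in; nothing more can be done
None
```

The jar is clamped against the V block at an estimated 9–10 N. I let go of the knob, raised the gripper clear and handed the job in at about 35 s. `hand_in` reports no verdict, so I don't have one.

- **Placing:** I set the jar on the nest at clamp x −1, y +44 mm and let go. I then gripped the ball across its widest part with 38 N and turned it clockwise about 2.25 rad in one stroke.
- **Feeling the clamp:** The last joint's torque jumped from 0.131 to 0.186 N m as the jar was trapped. I turned on to 0.209 N m. Torque gives about 9.3 N and angle about 10.3 N; neither is a direct reading of the jaw force.
- **Final checks:** The jar stands upright on the clamp base at x ≈ 0, y ≈ 57 mm, and did not shift when I let go. The can, bottle and dish are within 1 mm of where they started, and the wrist force is about zero.
- **Disagreements:**
  - The steady turning torque read about 0.125 N m against the stated 0.15, so I used increments only.
  - After trapping, torque rose more slowly than expected (0.009 against 0.015 N m on the first step).
  - The two fixed cameras differed by 1–3 mm on some points, such as the jar cap and the V block.

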